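# Set out the volume samples on their plinths

### The arm

A 6-joint arm with a two-finger parallel gripper is mounted at the origin on a cart in front of the work surface, level with it; the furniture and walls round the work are solid. World frame = base frame: x ahead of the robot, y to its left, z up, the work surface at z = 0. Lengths are in m, angles in rad, forces in N, time in s.
With the tool pointing down it reaches from about 0.325 to 0.9 m from the base axis. Payload 6.1 kg.
Tool frame: the origin (TCP) lies midway between the tips of the shut fingers; the grasp point (between the pads) lies 19 mm behind it; z points along the fingers, y is the line along which they close (so a half turn about z gives the same grasp; the last joint's range is limited). The gripper opens to 85 mm and grips with 20 to 120 N. Pads are 22 mm wide; open, the fingers measure 114 mm over their backs; the gripper's body (76 mm by 85 mm) begins 54 mm behind the grasp point. The pads swing forward as they close: fully open they stand 13 mm farther back than shut.
Start: joints at [-1.334, 0.22, 1.526, -0, 1.395, -0.126], TCP at [0.222, -0.584, 0.231] pointing down, gripper open.
Joint ranges: [-2.98, 2.98], [-0.91, 2.08], [0.09, 2.57], [-1.24, 4.39], [0.2, 2.65], [-2.68, 2.68]. Speed limits (rad/s): [2.57, 2.57, 3.01, 3.14, 3.14, 3.14].

### API

Orientations are given as [roll, pitch, yaw] about the fixed x, y, z axes, in that order (R = Rz(yaw) Ry(pitch) Rx(roll)).
In Python, from plant import movep, move_l, set_joints, gripper_to, hold, inverse_kinematics, observe, get_image, get_calibration, Unreachable, job_done gives the robot as it stands. Calls block until the motion is done:
- movep(position, orientation): joint-space move of the TCP to a pose.
- move_l(position, feed=0.15, rotation=None, max_force=None): straight line of the TCP; rotation=None keeps the orientation; feed is the mean speed in m/s. With max_force (N) it stops when the force on the tool has changed by that much, and returns True; else False.
- set_joints(angles): joint-space move.
- gripper_to(opening, f_grip=None): finger opening in m; f_grip is the grip in N (None keeps the last); returns when the fingers have stopped.
- hold(seconds).
- inverse_kinematics(position, orientation): joint angles nearest the present ones, or None.
- observe(): the state.
- get_image(name): name is "scene" or "side" or "wrist"; returns (picture, depth): 480x640x3 uint8, red, green, blue; 480x640 float32, m along the optical axis (not along the pixel's ray), 0 where there is no reading.
- get_calibration(name): a dict with "intrinsics" (3x3 intrinsics, pixels), "world_from_camera" (4x4, takes a point from camera to world coordinates). Camera axes: x right, y down, z forward; pixel columns grow to the right and rows downward; lengths in m; the calibration is good to about 2 mm. The wrist camera is an equidistant fisheye: a pixel r from the principal point sees the ray r / f radians off the axis. A picture is of the moment at which its call begins: read the wrist's pose just before it. get_calibration takes no time and is no camera call; for the wrist camera it gives the pose at the moment of the call.
A pose or a line that the arm cannot do raises Unreachable and nothing moves.
- job_done(): hands the job in; it is judged then, once.
The state is a dict: "time_s": time; "q": joint angles; "joint_velocities": joint speeds; "joint_torque": joint torques, N m; "eef_pos": TCP position; "tcp_rot": TCP orientation; "ft_force": force on the tool from outside, world axes, zero at the start; "torque": the same for the moment, N m; "opening": finger opening in m; "grasp_force": force on a finger pad.
Only numpy, scipy, OpenCV 4.12 (cv2) and the standard library are available. Lean on these libraries where they do the work, as an engineer would, in place of code of your own. Each camera call takes 0.05 s, during which the arm holds its last target. There are 200 camera calls.

### The job

For the mass-and-volume practical, take the stack of aluminium sample blocks apart from the top down and set each block on the wooden plinth of its own shape and size, pressed fully home over the stud so that it lies flat on the wood, the square ones square with their plinths. Leave the sample jar and the brass mass where they stand.

Things in the scene. Friction and masses are not known exactly. Their poses are not given: they have to be found in the camera images.
- small_round_block: aluminium round block, 28 mm across, 26 mm high, top in the stack at first. On top a tapered central stud 10 mm high (18 mm wide at its foot, 10 at its top); underneath a central socket 21 mm wide, 13 mm deep, a loose fit over a stud. Grip by its sides. Origin: centre of its underside; z up.
- small_square_block: aluminium square block, 38 x 38 mm, 26 mm high, second from the top in the stack at first. On top a tapered central stud 10 mm high (18 mm wide at its foot, 10 at its top); underneath a central socket 21 mm wide, 13 mm deep, a loose fit over a stud. Grip by its sides. Origin: centre of its underside; z up; x and y square to its sides (turned freely in the stack).
- large_round_block: aluminium round block, 54 mm across, 26 mm high, third from the top in the stack at first. On top a tapered central stud 10 mm high (18 mm wide at its foot, 10 at its top); underneath a central socket 21 mm wide, 13 mm deep, a loose fit over a stud. Grip by its sides. Origin: centre of its underside; z up.
- large_square_block: aluminium square block, 66 x 66 mm, 26 mm high, bottom in the stack at first. On top a tapered central stud 10 mm high (18 mm wide at its foot, 10 at its top); underneath a central socket 21 mm wide, 13 mm deep, a loose fit over a stud. Grip by its sides. Origin: centre of its underside; z up; x and y square to its sides (turned freely in the stack).
- small_round_plinth: round wooden plinth, 40 mm across, 10 mm high, fixed to the worktop, with one stud like the blocks' (10 mm high) in the middle of its top; it is 6 mm wider all round than the small round block. A seated block's underside lies on the plinth's top. Origin: centre of its underside, on the worktop; z up.
- small_square_plinth: square wooden plinth, 50 x 50 mm, 10 mm high, fixed to the worktop, with one stud like the blocks' (10 mm high) in the middle of its top; it is 6 mm wider all round than the small square block. A seated block's underside lies on the plinth's top. Origin: centre of its underside, on the worktop; z up; x and y square to its sides.
- large_round_plinth: round wooden plinth, 66 mm across, 10 mm high, fixed to the worktop, with one stud like the blocks' (10 mm high) in the middle of its top; it is 6 mm wider all round than the large round block. A seated block's underside lies on the plinth's top. Origin: centre of its underside, on the worktop; z up.
- large_square_plinth: square wooden plinth, 78 x 78 mm, 10 mm high, fixed to the worktop, with one stud like the blocks' (10 mm high) in the middle of its top; it is 6 mm wider all round than the large square block. A seated block's underside lies on the plinth's top. Origin: centre of its underside, on the worktop; z up; x and y square to its sides.
- sample_jar: bystander: clear jar of sand with a ribbed red screw top, 44 mm across, 64 mm high, loose. Origin: centre of its underside.
- brass_mass: bystander: knobbed brass mass, about 40 mm across, 34 mm high, loose. Origin: centre of its underside.
Mind the look-alikes: they are no part of the job. What is shaped like the small_square_block but pink or red is not meant. What is shaped like the large_round_block but blue is not meant.

How it is judged:
On the way, in this order (a step that is already met when the one before it is completed fails the run):
1. the small round block is fully seated on its own plinth (horizontal distance between small_round_block and small_round_plinth below 0.005 m and z of small_round_block in the frame of small_round_plinth between 0.007 and 0.0125 m and angle between small_round_block's own z axis and vertical below 0.08 rad), for 0.2 s.
2. the small square block is fully seated on its own plinth (horizontal distance between small_square_block and small_square_plinth below 0.005 m and z of small_square_block in the frame of small_square_plinth between 0.007 and 0.0125 m and angle between small_square_block's own z axis and vertical below 0.08 rad and (angle between the x axis of small_square_block and the x axis of small_square_plinth, either way round below 0.2 rad or angle between the x axis of small_square_block and the y axis of small_square_plinth, either way round below 0.2 rad)), for 0.2 s.
3. the large round block is fully seated on its own plinth (horizontal distance between large_round_block and large_round_plinth below 0.005 m and z of large_round_block in the frame of large_round_plinth between 0.007 and 0.0125 m and angle between large_round_block's own z axis and vertical below 0.08 rad), for 0.2 s.
4. the large square block is fully seated on its own plinth (horizontal distance between large_square_block and large_square_plinth below 0.005 m and z of large_square_block in the frame of large_square_plinth between 0.007 and 0.0125 m and angle between large_square_block's own z axis and vertical below 0.08 rad and (angle between the x axis of large_square_block and the x axis of large_square_plinth, either way round below 0.2 rad or angle between the x axis of large_square_block and the y axis of large_square_plinth, either way round below 0.2 rad)), for 0.2 s.
At the end, for the whole second after the job is handed in: Each of the four blocks is at rest on the plinth of its own shape and size: centred on the stud within 5 mm, its underside within 2.5 mm of the plinth's top, upright within 0.08 rad, and each square block's sides parallel to its plinth's sides within 0.2 rad (any of the four ways round) (all of step 1 and all of step 2 and all of step 3 and all of step 4 and linear speed of each of small_round_block, small_square_block, large_round_block, large_square_block below 0.02 m/s); the robot touches nothing.
It fails at once if the sample jar is moved by more than 20 mm or tipped over (distance of sample_jar from where it was at the start of the episode above 0.02 m or angle between sample_jar's own z axis and vertical above 0.4 rad).
It fails at once if the brass mass is moved by more than 20 mm or tipped over (distance of brass_mass from where it was at the start of the episode above 0.02 m or angle between brass_mass's own z axis and vertical above 0.4 rad).
It also fails if it takes over 106 s, if anything falls off the work surface, if the arm or the gripper's body presses on something with over 40 N, if the wrist force passes 120 N, or if a joint passes its speed limit or range.

## Working session

There is one attempt and no reset: what is moved stays moved. The work goes in short steps, each a Python script; the robot and the scene stay as the last script left them, time stands still between calls to the robot, and variables do not carry over. Pictures are saved under pics/ and viewed, at most 14 in all, crops included, and the job is handed in when it is done.

```bash
mkdir -p pics; ls; python3 - <<'E'
from plant import *
import cv2, numpy as np
for n in ("scene","side"):
    im,d=get_image(n); cv2.imwrite(f"pics/{n}0.png",im[...,::-1]); np.savez(f"{n}0.npz",im=im,d=d)
    c=get_calibration(n); print(n,c["intrinsics"],np.round(c["world_from_camera"],3), (d>0).mean())
print(observe())
E
```

```text
pics
scene [[478.74004238   0.         326.00151178]
 [  0.         478.74004238 243.64157728]
 [  0.           0.           1.        ]] [[-0.666 -0.28   0.691 -0.266]
 [-0.746  0.264 -0.612  0.69 ]
 [-0.011 -0.923 -0.384  0.53 ]
 [ 0.     0.     0.     1.   ]] 0.9959635416666667
side [[499.60917031   0.         315.42163125]
 [  0.         499.60917031 244.60672234]
 [  0.           0.           1.        ]] [[ 0.999  0.034 -0.036  0.55 ]
 [ 0.047 -0.407  0.912 -0.929]
 [ 0.016 -0.913 -0.408  0.492]
 [ 0.     0.     0.     1.   ]] 0.9777083333333333
{'time_s': 0.1, 'q': array([-1.33411512e+00,  2.21153623e-01,  1.52754616e+00, -9.58256788e-06,
        1.39473240e+00, -1.26114129e-01]), 'joint_velocities': array([-0.00032972, -0.00283862, -0.00257858,  0.00072743,  0.00067062,
        0.00084406]), 'joint_torque': array([ 1.23951158e-03, -4.98239136e+01, -3.90546727e+01, -3.79766188e-04,
        5.62385932e-03,  1.73487933e-05]), 'eef_pos': array([ 0.22165403, -0.58375628,  0.23027854]), 'tcp_rot': array([-3.13976655e+00, -2.22019852e-04,  3.62796816e-01]), 'ft_force': array([-0.14711173,  0.96705348, -0.08326683]), 'torque': array([ 0.00432785, -0.04333652, -0.03261384]), 'grasp_force': 0.0, 'opening': 0.08526580488121173}
```

View pics/scene0.png

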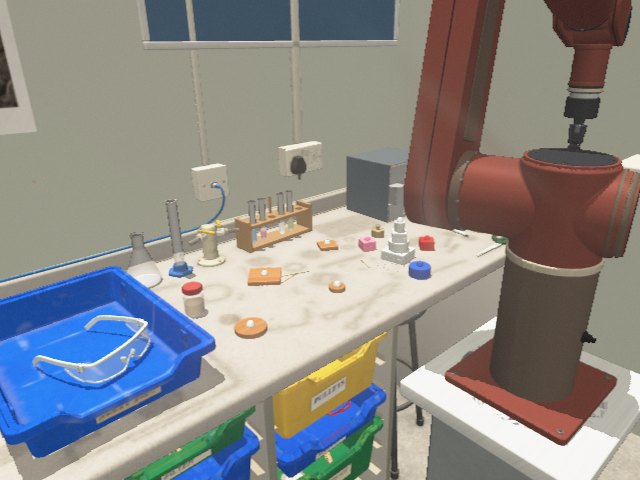

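View pics/side0.png

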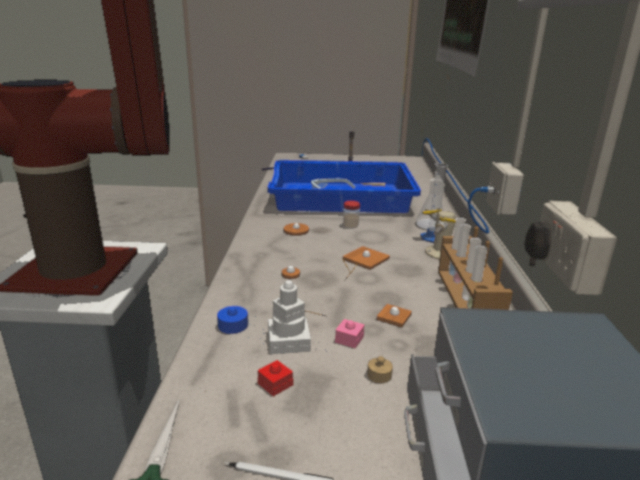

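The scene view shows four orange plinths: large round (250,327), large square (265,276), small round (337,286) and small square (327,244). The stack is at (398,245), the jar at (193,300) and the brass mass at (378,232). The pink, red and blue look-alikes stand around the stack. The side view agrees, with the stack at (289,330) and the plinths at (296,229), (366,257), (291,272) and (394,315).

```bash
cat > h.py <<'E'
from plant import *
import cv2, numpy as np
def rays(c,uv,fish=False):
    K=c["intrinsics"];T=c["world_from_camera"]
    p=(np.atleast_2d(uv).astype(float)-K[:2,2])/[K[0,0],K[1,1]]
    if fish:
        r=np.linalg.norm(p,axis=1,keepdims=True)+1e-12
        d=np.hstack([p/r*np.sin(r),np.cos(r)])
    else: d=np.hstack([p,np.ones((len(p),1))])
    return T[:3,3],d@T[:3,:3].T
def onplane(c,uv,z,fish=False):
    o,d=rays(c,uv,fish); s=(z-o[2])/d[:,2]; return o+d*s[:,None]
def orange(im):
    h=cv2.cvtColor(im,cv2.COLOR_RGB2HSV)
    return cv2.inRange(h,(5,130,90),(18,255,255))
def blobs(m,amin=60):
    cs,_=cv2.findContours(m,cv2.RETR_EXTERNAL,cv2.CHAIN_APPROX_NONE)
    return [k for k in cs if cv2.contourArea(k)>amin]
E
python3 - <<'E'
from h import *
for n in ("scene","side"):
    f=np.load(n+"0.npz"); im,d=f["im"],f["d"]; c=get_calibration(n)
    for k in blobs(orange(im)):
        P=onplane(c,cv2.convexHull(k)[:,0],.01); (x,y),(w,h),a=cv2.minAreaRect(P[:,:2].astype(np.float32)*1000)
        print(n,k[:,0].mean(0).round(),round(x),round(y),round(w),round(h),round(a))
    pts={"scene":[(400,222),(193,290),(378,232),(420,270),(367,243),(427,243)],"side":[(289,287),(351,206),(380,369),(233,312),(350,327),(276,370)]}[n]
    for nm,p,z in zip(["stacktop","jar","brass","blue","pink","red"],pts,[.11,.064,.03,.03,.03,.03]): print(nm,onplane(c,[p],z)[0].round(3))
E
```

```text
scene [553. 397.] -5 0 208 204 88
scene [250. 326.] 453 260 61 59 81
scene [264. 275.] 625 105 74 71 52
scene [602. 207.] 288 -1083 69 394 16
scene [495. 183.] 687 -1053 192 329 60
scene [597. 169.] 481 -1621 436 141 76
scene [485. 162.] 907 -1366 115 205 20
scene [462.  34.] -5792 8936 804 68844 34
scene [439.  32.] -54973 79646 4101 505746 36
stacktop [ 0.467 -0.211  0.11 ]
jar [0.575 0.314 0.064]
brass [ 0.595 -0.273  0.03 ]
blue [ 0.357 -0.16   0.03 ]
pink [ 0.56 -0.19  0.03]
red [ 0.449 -0.308  0.03 ]
side [394. 315.] 663 -149 54 49 63
side [366. 257.] 623 90 81 76 51
side [296. 229.] 452 244 59 60 5
stacktop [ 0.482 -0.242  0.11 ]
jar [0.591 0.275 0.064]
brass [ 0.624 -0.333  0.03 ]
blue [ 0.38  -0.194  0.03 ]
pink [ 0.582 -0.227  0.03 ]
red [ 0.473 -0.346  0.03 ]
```

```bash
python3 - <<'E'
from h import *
for i,p in enumerate([(.48,-.22,.33),(.54,.1,.33)]):
    movep(p,[np.pi,0,0]); hold(.2)
    c=get_calibration("wrist"); im,d=get_image("wrist"); cv2.imwrite(f"pics/w{i}.png",im[...,::-1]); np.savez(f"w{i}.npz",im=im,d=d,**c)
    print(c["intrinsics"][0,0],c["world_from_camera"].round(3),observe()["time_s"],observe()["q"].round(2))
E
```

```text
371.64829954431775 [[-0.002 -0.963 -0.268  0.548]
 [-1.     0.002  0.001 -0.22 ]
 [-0.001  0.268 -0.963  0.471]
 [ 0.     0.     0.     1.   ]] 2.025 [-0.58 -0.06  1.64 -0.    1.56  0.99]
371.64829954431775 [[-0.003 -0.964 -0.267  0.609]
 [-1.     0.003  0.001  0.1  ]
 [-0.     0.267 -0.964  0.471]
 [ 0.     0.     0.     1.   ]] 3.5083 [ 0.04 -0.01  1.59 -0.    1.56  1.61]
```

View pics/w0.png

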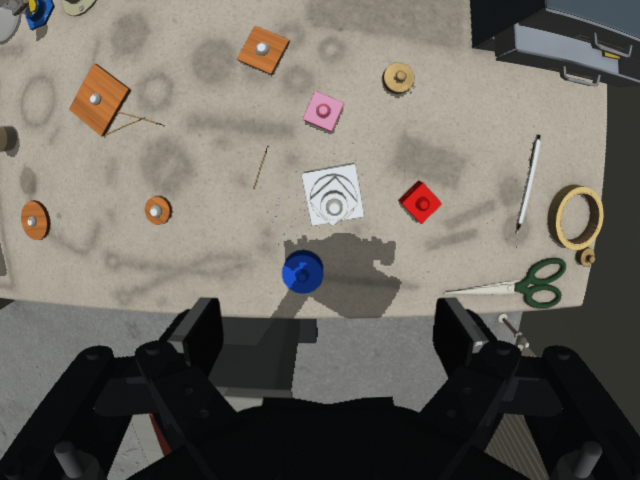

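View pics/w1.png

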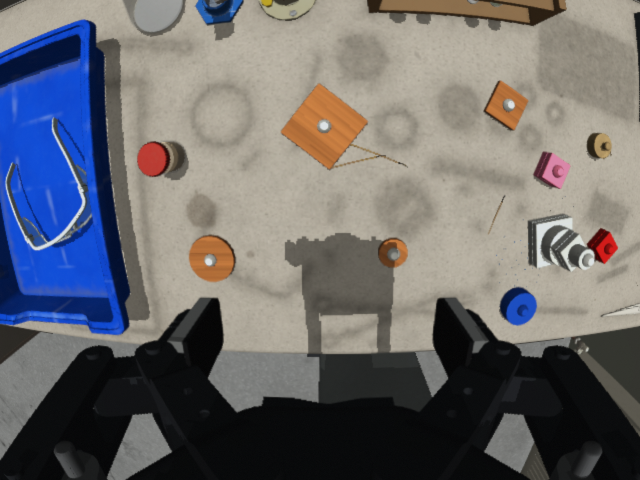

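The wrist views show everything clearly. In w1 the plinths are at (212,258) large round, (324,126) large square, (392,252) small round and (507,105) small square. In w0 the stack is at (335,200), with pink at (323,111), red at (420,202) and blue at (302,272).

```bash
cat >> h.py <<'E'
def plinths(c,im,amin=300):
    "stud centre and outline centre/angle of each orange blob"
    m=orange(im); m=cv2.morphologyEx(m,cv2.MORPH_OPEN,np.ones((3,3))); out=[]
    for k in blobs(m,amin):
        hull=cv2.convexHull(k); f=np.zeros(m.shape,np.uint8); cv2.drawContours(f,[hull],-1,255,-1)
        f=cv2.erode(f,np.ones((5,5)))&~m
        P=onplane(c,hull[:,0],.009,True)[:,:2]; r=cv2.minAreaRect((P*1000).astype(np.float32))
        s=[q for q in blobs(f,20)]
        if not s or r[1][0]>110: continue
        s=max(s,key=cv2.contourArea); M=cv2.moments(s)
        S=onplane(c,[(M['m10']/M['m00'],M['m01']/M['m00'])],.015,True)[0,:2]*1000
        out.append((np.round(S,1),np.round(r[0],1),np.round(r[1],1),round(r[2],1)))
    return out
E
python3 - <<'E'
from h import *
for i in (0,1):
    f=np.load(f"w{i}.npz"); 
    for o in plinths(f,f["im"]): print(i,*o)
    d=f["d"]
    # depth calibration check: full pointcloud
f=np.load("w0.npz"); im=f["im"]
print(onplane(f,[(335,207)],.114,True).round(4))
cv2.imwrite("pics/stack.png",cv2.resize(im[140:250,270:390,::-1],None,fx=5,fy=5,interpolation=cv2.INTER_CUBIC))
d=f["d"]; np.set_printoptions(linewidth=200); print(d[150:235:5,300:375:6].round(3))
E
```

```text
0 [456.5 255.8] [456.4 257.3] [63.9 62.9] 51.8
0 [464.8  11.6] [465.3  12.3] [38.1 37.4] 89.0
0 [627.6 101.7] [628.  102.7] [77.5 77.5] 51.8
0 [ 666.9 -139.6] [ 667.  -139.3] [49.4 49.6] 63.2
1 [464.9  15.2] [465.1  13.8] [37.7 35. ] 2.2
1 [457.  257.6] [457.3 258.2] [62.8 63.9] 1.1
1 [627.5 104.2] [627.5 104.1] [77.1 76.8] 51.7
1 [ 667.  -136.8] [ 667.2 -137.5] [49.4 49.3] 63.1
[[ 0.484  -0.2269  0.114 ]]
[[0.458 0.458 0.457 0.457 0.459 0.458 0.458 0.459 0.458 0.46  0.459 0.459 0.459]
 [0.458 0.459 0.459 0.46  0.46  0.458 0.46  0.461 0.459 0.459 0.459 0.459 0.46 ]
 [0.461 0.463 0.46  0.461 0.461 0.462 0.46  0.462 0.461 0.462 0.463 0.462 0.462]
 [0.463 0.463 0.463 0.464 0.466 0.463 0.462 0.443 0.438 0.438 0.464 0.463 0.463]
 [0.465 0.465 0.461 0.444 0.441 0.439 0.44  0.44  0.439 0.439 0.464 0.463 0.464]
 [0.467 0.442 0.441 0.442 0.44  0.418 0.417 0.431 0.441 0.44  0.468 0.467 0.466]
 [0.469 0.443 0.442 0.428 0.416 0.406 0.391 0.418 0.43  0.443 0.467 0.469 0.467]
 [0.471 0.445 0.445 0.417 0.411 0.393 0.392 0.392 0.418 0.445 0.469 0.47  0.471]
 [0.472 0.447 0.42  0.417 0.394 0.393 0.392 0.396 0.414 0.421 0.472 0.472 0.471]
 [0.475 0.448 0.413 0.397 0.383 0.369 0.368 0.369 0.396 0.421 0.448 0.474 0.473]
 [0.476 0.45  0.397 0.398 0.372 0.367 0.365 0.371 0.397 0.397 0.45  0.475 0.475]
 [0.477 0.477 0.426 0.399 0.372 0.362 0.362 0.366 0.399 0.398 0.451 0.478 0.476]
 [0.479 0.479 0.453 0.401 0.373 0.363 0.364 0.372 0.4   0.452 0.452 0.479 0.48 ]
 [0.482 0.482 0.454 0.428 0.374 0.374 0.369 0.376 0.427 0.456 0.454 0.48  0.482]
 [0.482 0.482 0.455 0.456 0.457 0.403 0.402 0.483 0.484 0.483 0.484 0.483 0.483]
 [0.483 0.484 0.456 0.484 0.484 0.484 0.485 0.485 0.484 0.484 0.483 0.483 0.484]
 [0.487 0.488 0.486 0.486 0.486 0.484 0.487 0.486 0.485 0.487 0.487 0.487 0.485]]
```

View pics/stack.png

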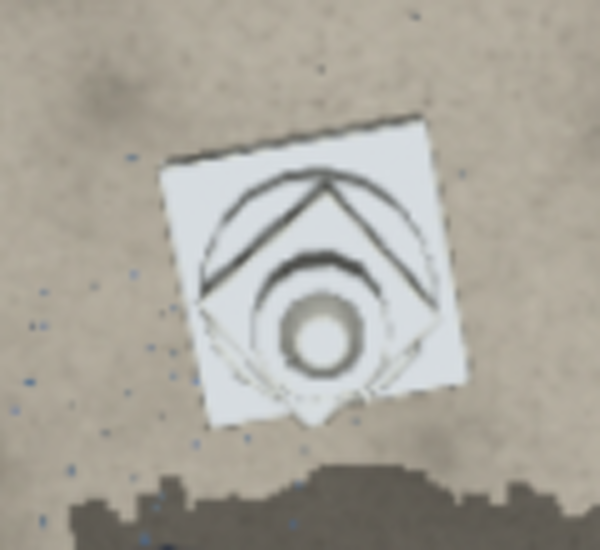

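The crop shows the stack from above. The large square is turned about 10°, the small square sits roughly diagonal on the large round, and the small round is on top. Depth separates the layers cleanly, so I'll use it for the layer outlines.

```bash
cat >> h.py <<'E'
def cloud(c,d):
    v,u=np.mgrid[:480,:640]; uv=np.c_[u.ravel(),v.ravel()]
    o,r=rays(c,uv,True); R=c["world_from_camera"][:3,:3]
    z=r@R[:,2]; P=o+r*(d.ravel()/z)[:,None]; return P.reshape(480,640,3)
def layer(P,z,xy,rad,tol=.004):
    m=(abs(P[...,2]-z)<tol)&(np.linalg.norm(P[...,:2]-xy,axis=-1)<rad)
    q=(P[m][:,:2]*1000).astype(np.float32); r=cv2.minAreaRect(q)
    return len(q),np.round(r[0],1),np.round(r[1],1),round(r[2],1),np.round(cv2.minEnclosingCircle(q),1) if 0 else (np.round(cv2.minEnclosingCircle(q)[0],1),round(cv2.minEnclosingCircle(q)[1],1)), P[m][:,2].mean().round(4)
E
python3 - <<'E'
from h import *
f=np.load("w0.npz"); P=cloud(f,f["d"])
print("table z",P[230:235,200:260,2].mean(), P[150:155,200:240,2].mean())
for z,r in((.114,.02),(.104,.03),(.078,.035),(.052,.04),(.026,.06)): print(z,*layer(P,z,(.484,-.227),r))
for n,xy in(("pink",(.57,-.2)),("red",(.46,-.32)),("blue",(.37,-.17)),("brass",(.61,-.3))): print(n,*layer(P,.026,xy,.04))
E
```

```text
table z -0.0018139758650504041 0.0007329524157244843
0.114 122 [ 482.4 -226. ] [11.8 12.2] 89.9 (array([ 482.3, -225.5]), 6.7) 0.1119
0.104 394 [ 482.8 -226.6] [27.2 26.8] 89.7 (array([ 482.8, -226.1]), 14.1) 0.1029
0.078 593 [ 482.4 -225.8] [39.2 38.7] 41.6 (array([ 482.1, -226.1]), 25.5) 0.0762
0.052 408 [ 483.8 -226.3] [53.6 51.2] 89.9 (array([ 483. , -226.1]), 27.1) 0.0502
0.026 1135 [ 482.8 -225.8] [66.6 67. ] 10.4 (array([ 483. , -225.9]), 45.6) 0.0242
pink 837 [ 584.6 -214. ] [38.4 38.1] 67.7 (array([ 584.6, -214.7]), 25.6) 0.0247
red 741 [ 472.9 -336.2] [38.9 38. ] 44.0 (array([ 472.5, -335. ]), 24.7) 0.0245
blue 1017 [ 379.4 -183.7] [51.9 46.4] 22.0 (array([ 380.4, -186.1]), 26.7) 0.0243
brass 18 [ 629.8 -305.7] [11.7 11.7] 46.8 (array([ 629. , -306.2]), 7.0) 0.0291
```

```bash
cat >> h.py <<'E'
D=np.pi/180
PL=dict(sr=(.4653,.0145),ss=(.6685,-.139),lr=(.4573,.2585),ls=(.629,.1042))
def pick(xy,zb,off,yaw,w,ow,lift=.06):
    gripper_to(ow); R=[np.pi,0,yaw*D]
    movep([*xy,zb+off+.06],R)
    print("down stop",move_l([*xy,zb+off],.12,max_force=15), observe()["eef_pos"].round(4))
    gripper_to(w-.008,40); s=observe(); print("grip",s["opening"].round(4),s["grasp_force"])
    move_l([*xy,zb+off+lift],.12); s=observe(); print("lifted",s["opening"].round(4),s["grasp_force"],s["time_s"])
def place(xy,off,yaw,rel):
    R=[np.pi,0,yaw*D]
    movep([*xy,.01+off+.05],R); hold(.2)
    move_l([*xy,.01+off+.018],.12)
    st=move_l([*xy,.01+off-.001],.04,max_force=12); s=observe()
    print("place stop",st,(s["eef_pos"]-[*xy,.01+off]).round(4),s["ft_force"].round(1))
    return st
def release(ow,up=.12):
    gripper_to(ow); p=observe()["eef_pos"]; move_l([p[0],p[1],p[2]+up],.2); print("t",observe()["time_s"])
def snap(n,p,yaw):
    movep(p,[np.pi,0,yaw*D]); hold(.2)
    c=get_calibration("wrist"); im,d=get_image("wrist"); cv2.imwrite(f"pics/{n}.png",im[...,::-1]); return c,im,cloud(c,d)
E
python3 - <<'E'
from h import *
print([inverse_kinematics([*PL[k],.02],[np.pi,0,y*D]) for k,y in (("sr",0),("ss",63.2),("lr",10),("ls",51.7))])
pick((.483,-.226),.078,.005,0,.028,.050,lift=.05)
E
```

```text
[array([-1.38501377e-01,  1.16938740e-01,  2.08622531e+00, -4.44089210e-16,
        9.38428603e-01,  1.43229495e+00]), array([-3.20377395e-01,  5.64685719e-01,  1.49808723e+00, -4.44089210e-16,
        1.07881970e+00,  1.47370844e-01]), array([ 3.64303221e-01,  2.45994585e-01,  1.93408572e+00, -4.44089210e-16,
        9.61512346e-01,  1.76056662e+00]), array([ 4.05743128e-02,  4.73458884e-01,  1.63054885e+00, -4.44089210e-16,
        1.03758492e+00,  7.09035416e-01])]
down stop False [ 0.4835 -0.2259  0.0835]Traceback (most recent call last):
  File "<stdin>", line 3, in <module>
  File "h.py", line 46, in pick
    gripper_to(w-.008,40); s=observe(); print("grip",s["opening"].round(4),s["grasp_force"])
                                                     ^^^^^^^^^^^^^^^^^^
AttributeError: 'float' object has no attribute 'round'
```

```bash
sed -i 's/s\["opening"\].round(4)/round(s["opening"],4)/g' h.py; python3 - <<'E'
from h import *
s=observe(); print(s["opening"],s["grasp_force"],s["ft_force"])
move_l([.483,-.226,.135],.12); s=observe(); print(s["opening"],s["grasp_force"],s["time_s"],s["ft_force"])
place(PL["sr"],.005,0,0)
E
```

```text
0.026681582091187872 39.5884276740253 [0.34990917 0.42477309 5.65647657]
0.026485973487025152 39.323861226439476 6.9333 [ 0.05761748  1.28635369 -1.36199276]
place stop True [ 0.0004 -0.0005  0.0014] [-1.5  0.1  5.7]
```

```bash
python3 - <<'E'
from h import *
release(.050)
c,im,P=snap("a1",(.48,-.12,.25),0)
print("sr",*layer(P,.036,PL["sr"],.03)); print("ss",*layer(P,.078,(.483,-.226),.035)); print("lr",*layer(P,.052,(.483,-.226),.04))
print(observe()["time_s"])
for o in plinths(c,im): print(*o)
E
```

```text
t 10.0833
sr 348 [464.3  13.9] [27.3 26.3] 32.4 (array([464.4,  14.3]), 13.8) 0.0348
ss 1420 [ 482.2 -225.3] [38.1 38.4] 41.0 (array([ 482.4, -225.5]), 26.1) 0.0764
lr 570 [ 486.7 -220.6] [40.9 53.2] 49.7 (array([ 482.3, -225.7]), 27.4) 0.0504
11.075
[456.6 255.5] [456.4 257.3] [62.9 63.7] 0.9
[627.  101.9] [627.6 103.1] [77.1 77.1] 51.7
[ 666.2 -138.7] [ 666.7 -138.9] [49.4 49.3] 63.1
```

View pics/a1.png

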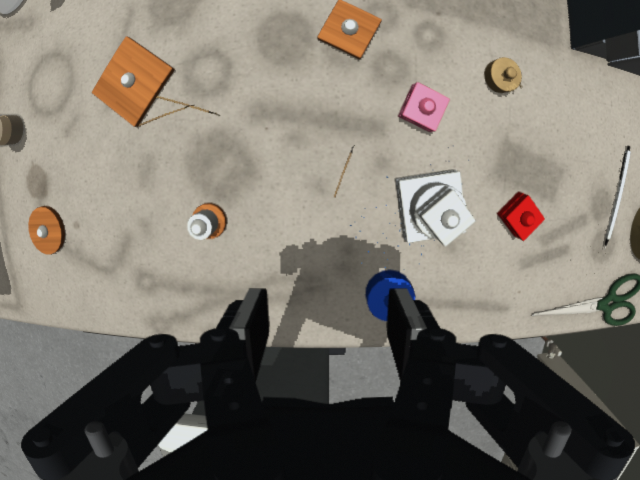

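The small round block sits centred on its plinth at (205,225), with its top at 36 mm, so it is seated. The small square is exposed at (450,215). On to the small square.

```bash
python3 - <<'E'
from h import *
pick((.483,-.226),.052,.004,41.3,.038,.060)
place(PL["ss"],.004,63.2,0)
release(.060)
c,im,P=snap("a2",(.50,-.15,.25),0)
print("ss",*layer(P,.036,PL["ss"],.035)); print("lr",*layer(P,.052,(.483,-.226),.04)); print("ls",*layer(P,.026,(.483,-.226),.06))
print(observe()["time_s"])
E
```

```text
down stop False [ 0.4836 -0.2261  0.0568]
grip 0.0373 41.242823554202914
lifted 0.0371 40.48621972091496 13.8333
place stop True [ 0.0003 -0.      0.0013] [-0.8  0.6  3.8]
t 16.8583
ss 1264 [ 668.3 -139.8] [38.7 38.6] 62.7 (array([ 668.3, -140.3]), 26.0) 0.0347
lr 2098 [ 482.8 -225.6] [52.7 52.8] 41.1 (array([ 482.4, -225.8]), 27.3) 0.0503
ls 1421 [ 482.8 -225.8] [65.9 67.1] 10.2 (array([ 482.6, -225.7]), 45.8) 0.0243
18.0417
```

```bash
python3 - <<'E'
from h import *
pick((.483,-.226),.026,.002,10.3,.054,.074,lift=.06)
place(PL["lr"],.002,10.3,0)
release(.074)
c,im,P=snap("a3",(.48,.2,.25),0)
print("lr",*layer(P,.036,PL["lr"],.04)); 
for o in plinths(c,im): print(*o)
c,im,P=snap("a4",(.50,-.15,.25),0)
print("ls",*layer(P,.026,(.483,-.226),.06)); print("ss",*layer(P,.036,PL["ss"],.035)); print("sr",*layer(P,.036,PL["sr"],.03))
print(observe()["time_s"])
E
```

```text
down stop False [ 0.4838 -0.2262  0.029 ]
grip 0.0527 41.90401612780988
lifted 0.0529 42.24826526362449 20.7
place stop True [0.0003 0.0003 0.0015] [ 0.  -0.8  6.3]
t 24.625
lr 1961 [456.5 259.1] [52.  52.7] 88.2 (array([456.3, 259.3]), 27.0) 0.0343
[466.  251.5] [467.6 249.6] [63.9 36.3] 52.2
[626.6 105.3] [626.7 104.7] [77.  77.4] 51.7
ls 3676 [ 482.4 -225.7] [66.3 67.1] 10.0 (array([ 482.8, -225.8]), 45.6) 0.0242
ss 1265 [ 668.4 -139.9] [37.8 38.5] 63.4 (array([ 668.2, -140. ]), 25.7) 0.0347
sr 313 [464.5  14.3] [26.7 27.4] 17.0 (array([464.6,  14.3]), 14.2) 0.0349
27.0333
```

```bash
python3 - <<'E'
from h import *
pick((.483,-.226),.0,.003,10.2,.066,.081,lift=.08)
place((.6285,.1042),.003,51.7,0)
release(.081,.2)
c,im,P=snap("a5",(.50,.08,.30),0)
print("ls",*layer(P,.036,PL["ls"],.06));print("lr",*layer(P,.036,PL["lr"],.04)); print("sr",*layer(P,.036,PL["sr"],.03)); print("ss",*layer(P,.036,PL["ss"],.035))
print(observe()["time_s"])
E
```

```text
down stop False [ 0.4838 -0.2262  0.0039]
grip 0.0647 45.82650282885879
lifted 0.0653 44.894058401696384 29.85
place stop True [0.0003 0.     0.0013] [-2.3 -0.2  3.9]
t 33.7333
ls 3428 [628.  102.8] [67.1 66.5] 52.0 (array([628.6, 102.3]), 45.6) 0.0345
lr 1253 [456.3 258.9] [52.1 53.2] 35.6 (array([456.5, 258.8]), 27.3) 0.0343
sr 299 [463.8  14.5] [27.2 25.7] 3.2 (array([464.3,  14.9]), 14.0) 0.035
ss 742 [ 668.3 -140.1] [39.5 38.8] 64.0 (array([ 668.2, -139.7]), 26.4) 0.0347
34.825
```

View pics/a5.png

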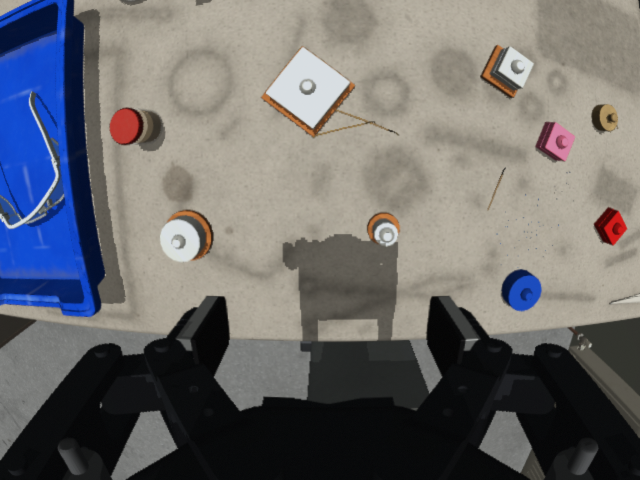

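All four blocks sit flat and centred on their plinths: large square (308,87), small square (515,67), large round (180,242) and small round (385,233). The jar at (127,127) and the brass mass at (605,118) haven't moved. Handing in.

```bash
python3 -c "
from plant import *
print(job_done())"
```

```text
the job is handed in; nothing more can be done
None
```

I handed the job in at about 35 s of the 106 s allowed: the last camera check showed all four blocks seated flat and centred on their own plinths, both squares aligned to within 1°, and the jar and brass mass were not touched; the simulator returned no verdict.

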